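Measure the backlash of a dish stage on its dial ring

ROBOT

A 6-joint arm with a two-finger parallel gripper is mounted at the origin on a cart in front of the work surface, level with it; the furniture and walls round the work are solid. World frame = base frame: x ahead of the robot, y to its left, z up, the work surface at z = 0. Lengths are in m, angles in rad, forces in N, time in s.
With the tool pointing down it reaches from about 0.375 to 0.9 m from the base axis. Payload 3.1 kg.
Tool frame: the origin (TCP) lies at the very end of the fingers, on their centre line; the grasp point (between the pads) lies 19 mm behind it; z points along the fingers, y is the line along which they close (so a half turn about z gives the same grasp; the last joint's range is limited). The gripper opens to 87 mm and grips with 3 to 60 N. Pads are 19 mm wide; open, the fingers measure 117 mm over their backs; the gripper's body (75 mm by 190 mm) begins 51 mm behind the grasp point.
Start: joints at [-1.308, 0.527, 1.433, -0, 1.181, -0.178], TCP at [0.267, -0.565, 0.223] pointing down, gripper open.
Joint ranges: [-3.08, 3.08], [-0.75, 2.2], [0.22, 2.44], [-1.43, 4.57], [0, 2.65], [-2.85, 2.85]. Speed limits (rad/s): [2.79, 2.79, 3.14, 3.14, 3.14, 3.14].

INTERFACE

Orientations are given as a unit quaternion [x, y, z, w].
In Python, from rig import status, viewer, robot gives the robot as it stands.
- The arm moves only by the tool arm_command, never from a script. Its arguments are lists of equal length, an entry for each row: "delta_rot": the turn, a rotation vector about the tool's x, y, z in degrees, a list of three; "delta_pos": the shift along the tool's x, y, z in m, a list of three; "gripper": the closure, from -1 (fully open) to 1 (shut). In form: {"delta_rot": [[rx, ry, rz], ...], "delta_pos": [[dx, dy, dz], ...], "gripper": [gripper, ...]}. A call has 1 to 12 rows; each row is the pose to reach, as a shift and turn from the pose commanded when the call began, along the tool's axes at that moment; what a row does not reach only later rows make up. A row lasts 1/12 s, in which the tool goes at most 41.7 mm and 7.16 degrees, less where a joint would pass 70% of its speed; a pose out of reach is approached as far as the arm can. A call with a gripper value outside its range is refused whole. The fingers move at their own pace and stop on an object; "grip_force" is the grip in N (left out, the last holds). Time passes only in rows, so rows that repeat a pose let the fingers close. It gives the time, the measured TCP pose, the force, the opening and the grip force at its end, in the units of the state.
- status.get_obs(): the state, without advancing time (a new reading comes with each control period).
- viewer.camera(name): name is "side" or "top"; returns a dict with "pixels" (480x640x3 uint8, blue, green, red), "fx", "fy", "cx", "cy" (pixels), "pose" (4x4, takes a point from camera to world coordinates). Camera axes: x right, y down, z forward; pixel columns grow to the right and rows downward; lengths in m; the calibration is good to about 2 mm. A picture is of the moment at which its call begins. There is no depth.
- robot.hand_in(): hands the job in; it is judged then, once.
The state is a dict: "time": time; "q": joint angles; "joint_velocities": joint speeds; "joint_torque": joint torques, N m; "position": TCP position; "tool_rot": TCP orientation; "ft_force": force on the tool from outside, world axes, zero at the start; "moment": the same for the moment, N m; "grip_width": finger opening in m; "grip_force": force on a finger pad.
Only numpy, scipy, OpenCV 4.12 (cv2) and the standard library are available. Lean on these libraries where they do the work, as an engineer would, in place of code of your own. Each camera call takes 0.05 s, during which the arm holds its last target. There are 200 camera calls.

TASK

Measure the free play in the crank drive of the dish stage, as one does on any hand-cranked slide: gently turn the crank clockwise (seen from above) until its slack is taken up and you feel firm resistance, then, leaving the crank there, push the loose dial ring round by its lug until its zero line meets the index mark. Now turn the crank back counter-clockwise only until the slack is taken up on the other side, without touching the ring again, and leave it there, so that the ring shows the play. Do not force the drive past the resistance, or it carries the dish along, and leave the dish and the bottles as they stand.

Things in the scene. Friction and masses are not known exactly. Their poses are not given: they have to be found in the camera images.
- stage: Fixed aluminium rack-and-pinion slide stage, base plate 120 x 250 x 12 mm; origin at the centre of its underside, x away from the robot across the slide, y along the slide, z up. In front stands the grey pinion housing (68 x 74 mm, top 48 mm above the desk); crank and ring turn about a vertical axis at x = -82 mm, y = 0 of this frame.
- index_mark (a point): Black index line on a small block on the front of the pinion housing, straight in front (-x) of the crank axis, 43 mm from the axis, 47 mm above the desk.
- crank_handle (a point): Point on the centre line of the crank's upright black handle, 108 mm above the desk. The handle is 15 to 19 mm thick, stands 84 to 123 mm above the desk and 55 mm from the axis, on a steel arm (underside 71 mm above the desk) that points to the right (-y of the stage), within 45 degrees either way.
- zero_lug (a point): Top of the dial ring's dark thumb lug, on its white zero line, 50 mm from the axis and 69 mm above the desk. The lug is 8 mm wide, stands out radially from 33 to 60 mm from the axis, and reaches from 51 to 69 mm above the desk. At the start it is 10 to 100 degrees clockwise (seen from above: to the left) of the index mark.
- dial_ring: The aluminium dial ring, diameter 72 mm, top 60 mm above the desk, graduated every 5 degrees, under the crank arm; origin on the axis, its -x axis points to the lug, zero when parallel to the stage's. It is held to the crank by friction: it turns with the crank, but is slipped by pushing the lug with about 1 N, which is less than moves the crank.
- crank: The crank; origin on the axis, 48 mm above the desk. It turns within its slack against slight friction (about 2 N at the handle) and stays where left; at both ends the resistance rises steeply, and above about 13 N the carriage is driven. The slack is 20 to 70 degrees wide and the crank starts inside it: how wide it is and where it lies can only be felt.
- carriage: The aluminium carriage (92 x 104 mm) with a petri dish between three steel dogs on it, geared to the crank by a rack; 12 mm of travel for each radian of crank once the slack is taken up. Must stay where it is.
- brown_bottle: Brown dropper bottle, 33 mm across, 102 mm tall, loose, origin at the centre of its foot; to the right of the crank.
- reagent_bottle: Small white dropper bottle, 24 mm across, 68 mm tall, loose, origin at the centre of its foot; to the left of the crank.
- culture_dish: The petri dish, 63 mm across and 16 mm high, lying loose between the dogs on the carriage; origin at the centre of its underside.

How it is judged:
By the outcome, as a careful person would: the job done as asked, in the order asked, and still so for the second after the job is handed in, with the robot touching nothing.
It also fails if it takes over 70 s, if anything falls off the work surface, if the arm or the gripper's body presses on something with over 40 N, if the wrist force passes 120 N, or if a joint passes its speed limit or range.

## Working session

There is one attempt and no reset: what is moved stays moved. The work goes in short steps, Python scripts to look and compute and a tool call to move; the robot and the scene stay as the last step left them, time stands still between calls to the robot, and variables do not carry over. Pictures are saved under pics/ and viewed, at most 10 in all, crops included, and the job is handed in when it is done.

Besides the shell and the picture viewer there is one more tool, called after ">>>" by a JSON object that holds its "api" and its "payload". arm_command: Moves the arm, as the interface text tells. Its arguments: {"type":"object","properties":{"delta_rot":{"type":"array","items":{"type":"array","items":{"type":"number"}}},"delta_pos":{"type":"array","items":{"type":"array","items":{"type":"number"}}},"gripper":{"type":"array","items":{"type":"number"}},"grip_force":{"type":"number"}},"required":["delta_rot","delta_pos","gripper"]}

```bash
mkdir -p pics; ls
python3 - <<'E'
from rig import status, viewer, robot
import cv2,numpy as np
o=status.get_obs();print({k:np.round(v,3) for k,v in o.items()})
for n in("side","top"):
    c=viewer.camera(n);cv2.imwrite(f"pics/{n}0.png",c["pixels"]);print(n,c["fx"],c["cx"],c["cy"],np.round(c["pose"],4).tolist())
E
```

```text
pics
{'time': np.float64(0.0), 'q': array([-1.307,  0.528,  1.434, -0.   ,  1.181, -0.179]), 'joint_velocities': array([-0.   ,  0.   ,  0.   ,  0.001, -0.001,  0.003]), 'joint_torque': array([ -0.   , -44.005, -17.659,   0.064,   0.058,  -0.   ]), 'position': array([ 0.267, -0.564,  0.222]), 'tool_rot': array([ 0.976,  0.219, -0.   , -0.001]), 'ft_force': array([0.094, 0.264, 0.07 ]), 'moment': array([ 0.034,  0.043, -0.017]), 'grip_force': np.float64(0.0), 'grip_width': np.float64(0.087)}
side 503.2856956583388 318.40820733997055 229.70934079744282 [[0.9999, -0.01, -0.0039, 0.545], [-0.0053, -0.7762, 0.6305, -0.519], [-0.0093, -0.6305, -0.7762, 0.7489], [0.0, 0.0, 0.0, 1.0]]
top 573.2465829556318 313.9201547680267 242.0221672568923 [[-0.0018, -0.9959, 0.0907, 0.4505], [-0.9999, 0.0006, -0.0126, 0.0145], [0.0125, -0.0908, -0.9958, 1.187], [0.0, 0.0, 0.0, 1.0]]
```

View pics/side0.png

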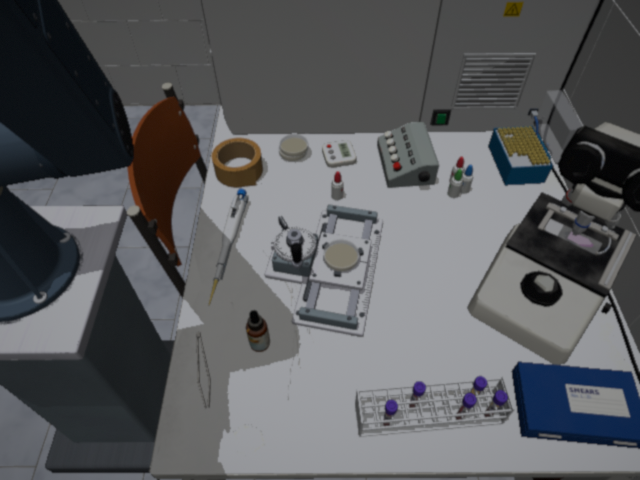

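View pics/top0.png

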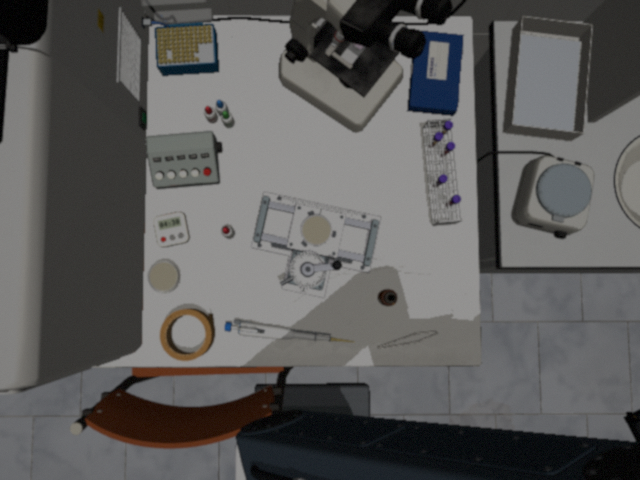

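The stage is at about (316,231) in the top view and the crank at about (308,269), with its handle at (336,265). The brown bottle is at (388,297) and the white bottle at (227,231). I'll zoom in on both views.

Run:
```python
import cv2,numpy as np
a=cv2.imread("pics/top0.png")[180:310,240:400]; b=cv2.imread("pics/side0.png")[195:335,260:390]
a=cv2.resize(a,None,fx=5,fy=5,interpolation=2)[:600]
b=cv2.resize(b,None,fx=4.28,fy=4.28,interpolation=2)[:600]
cv2.imwrite("pics/a.png",a);cv2.imwrite("pics/b.png",b)
```

```text
(no output)
```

View pics/a.png

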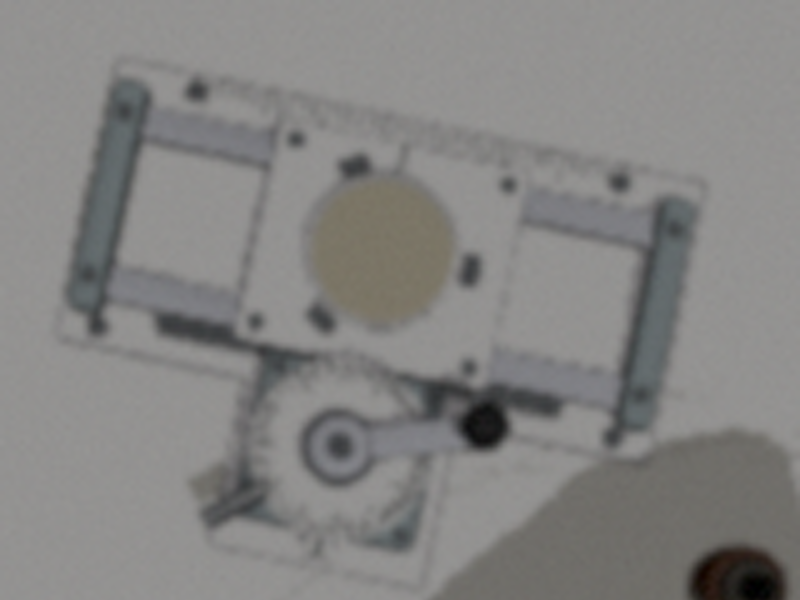

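View pics/b.png

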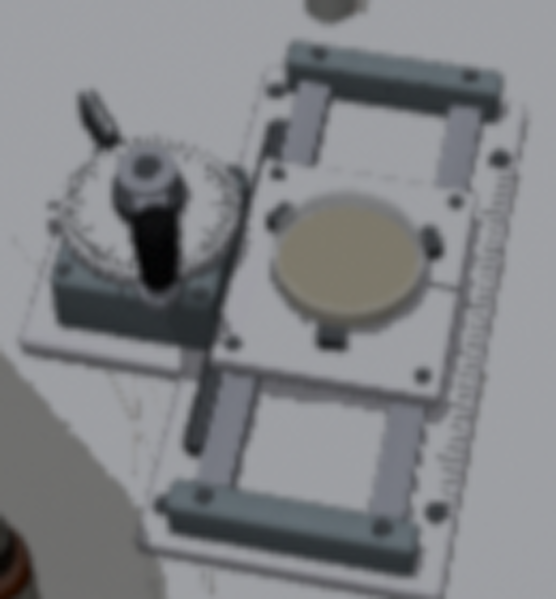

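The crops show the plate corners (top crop) at (115,58), (707,183), (650,457) and (57,341). The hub is at (340,445), the handle top at (485,425), the lug from (207,515) to (262,487), and the index near (320,545).

```bash
cat > h.py <<'E'
import numpy as np,cv2
from rig import status,viewer
def ray(c,u,v,z):
    P=np.array(c["pose"]);d=P[:3,:3]@[(u-c["cx"])/c["fx"],(v-c["cy"])/c["fy"],1]
    return P[:3,3]+d*(z-P[2,3])/d[2]
E
python3 - <<'E'
from h import *
c=viewer.camera("top");s=viewer.camera("side")
T=lambda u,v,z:ray(c,240+u/5,180+v/5,z)
S=lambda u,v,z:ray(s,260+u/4.28,195+v/4.28,z)
co=np.array([T(115,58,.012),T(707,183,.012),T(650,457,.012),T(57,341,.012)])
print(co, co.mean(0))
yv=(co[0]+co[3]-co[1]-co[2])[:2];th=np.arctan2(yv[1],yv[0])-np.pi/2;print("yaw",np.degrees(th))
R=np.array([[np.cos(th),-np.sin(th)],[np.sin(th),np.cos(th)]])
o=co.mean(0)[:2];ax=o+R@[-.082,0];print("axis",ax)
def pol(p):
    q=R.T@(p[:2]-ax);return np.round([*p[:2],np.hypot(*q)*1e3,np.degrees(np.arctan2(q[1],q[0]))],3)
print("hubT",pol(T(340,445,.082)),"hubS",pol(S(147,165,.082)))
print("handT",pol(T(485,425,.123)),"handS bottom",pol(S(158,285,.078)),)
print("lugtip",pol(T(207,515,.069)),pol(T(262,487,.069)),"S",pol(S(85,95,.069)))
print("index",pol(T(320,545,.047)),pol(S(52,215,.047)))
print("brown",T(755,583,.1),"white",ray(c,227,231,.068), "brownS",ray(s,255,316,.1))
E
```

```text
[[ 0.66256509  0.10497498  0.012     ]
 [ 0.61030597 -0.14015646  0.012     ]
 [ 0.49697477 -0.11532146  0.012     ]
 [ 0.54490184  0.12803189  0.012     ]] [ 0.57868692 -0.00561776  0.012     ]
yaw -11.590394822070422
axis [0.49835899 0.01085716]
hubT [4.9900e-01 1.2000e-02 1.3060e+00 7.3132e+01] hubS [5.0100e-01 1.5000e-02 4.7550e+00 7.0988e+01]
handT [ 5.0500e-01 -4.2000e-02  5.3008e+01 -7.1706e+01] handS bottom [ 5.0600e-01 -4.1000e-02  5.2042e+01 -6.9770e+01]
lugtip [4.72000e-01 6.40000e-02 5.88910e+01 1.27748e+02] [4.83000e-01 4.20000e-02 3.49380e+01 1.27232e+02] S [4.73000e-01 6.30000e-02 5.78290e+01 1.27359e+02]
index [4.6100e-01 2.0000e-02 3.8535e+01 1.7804e+02] [ 4.60000e-01  1.70000e-02  3.87450e+01 -1.77839e+02]
brown [ 0.44581622 -0.14485108  0.1       ] white [0.57425625 0.17065611 0.068     ] brownS [ 0.44832568 -0.15292762  0.1       ]
```

>>> {"api": "arm_command", "payload": {"delta_rot": [[0,0,-50],[0,0,-100],[0,0,-161],[0,0,-161],[0,0,-161],[0,0,-161],[0,0,-161],[0,0,-161],[0,0,-161],[0,0,-161],[0,0,-161],[0,0,-161]], "delta_pos": [[0.439,-0.371,0.032],[0.439,-0.371,0.032],[0.439,-0.371,0.032],[0.439,-0.371,0.032],[0.439,-0.371,0.032],[0.439,-0.371,0.032],[0.439,-0.371,0.032],[0.439,-0.371,0.032],[0.439,-0.371,0.032],[0.439,-0.371,0.032],[0.439,-0.371,0.032],[0.439,-0.371,0.032]], "gripper": [0,0,0,0,0,0,0,0,0,0,0,0], "grip_force": 5}}

```text
time: 1.2
position: [0.4746, -0.1087, 0.1947]
tool_rot: [0.562, 0.827, 0.0, 0.0]
ft_force: [0.4, -0.8, -0.0]
grip_width: 0.0437
grip_force: 0.0
```

```bash
cat >> h.py <<'E'
from scipy.spatial.transform import Rotation as Ro
AX=np.array([.499,.012]); YAW=-11.6
def to(p,yyaw,o=None):
    """tool deltas to bring TCP to p, tool y axis to world yaw yyaw (deg)"""
    o=o or status.get_obs();R=Ro.from_quat(o["tool_rot"])
    a=np.radians(yyaw);y=np.array([np.cos(a),np.sin(a),0]);z=np.array([0,0,-1.]);x=np.cross(y,z)
    G=Ro.from_matrix(np.c_[x,y,z])
    print("dpos",np.round(R.inv().apply(np.array(p)-o["position"]),4),"drot",np.round((R.inv()*G).as_rotvec(degrees=True),2))
def st():
    o=status.get_obs();M=Ro.from_quat(o["tool_rot"]).as_matrix()
    print("t",round(float(o["time"]),2),"p",np.round(o["position"],4),"yyaw",round(float(np.degrees(np.arctan2(M[1,1],M[0,1]))),2),"F",np.round(o["ft_force"],2),"Ftool",np.round(M.T@o["ft_force"],2),"w",o["grip_width"],o["grip_force"],"q6",round(float(o["q"][5]),2))
E
python3 - <<'E'
from h import *
st();to([.5055,-.0415,.19],96)
E
```

```text
t 1.2 p [ 0.4746 -0.1087  0.1947] yyaw 21.6 F [ 0.43 -0.85 -0.03] Ftool [-0.94  0.08  0.03] w 0.0437314142652493 0.0 q6 -0.83
dpos [0.0511 0.0535 0.0047] drot [-0.00e+00  1.00e-02 -7.44e+01]
```

>>> {"api": "arm_command", "payload": {"delta_rot": [[0,0,-73],[0,0,-73],[0,0,-73],[0,0,-73],[0,0,-73],[0,0,-73],[0,0,-73],[0,0,-73],[0,0,-73],[0,0,-73],[0,0,-73],[0,0,-73]], "delta_pos": [[0.05,0.052,0.005],[0.05,0.052,0.005],[0.05,0.052,0.005],[0.05,0.052,0.005],[0.05,0.052,0.005],[0.05,0.052,0.005],[0.05,0.052,0.005],[0.05,0.052,0.005],[0.05,0.052,0.005],[0.05,0.052,0.005],[0.05,0.052,0.005],[0.05,0.052,0.005]], "gripper": [0,0,0,0,0,0,0,0,0,0,0,0]}}

```text
time: 2.2
position: [0.5044, -0.0451, 0.1897]
tool_rot: [-0.036, 0.999, 0.0, -0.0]
ft_force: [0.3, -0.0, 0.1]
grip_width: 0.0437
grip_force: 0.0
```

Run:
```python
from h import *
st();to([.5055,-.0415,.095],96)
s=viewer.camera("side")["pixels"];cv2.imwrite("pics/c.png",cv2.resize(s[160:310,220:400],None,fx=4,fy=4,interpolation=2))
```

```text
t 2.2 p [ 0.5044 -0.0451  0.1897] yyaw 94.15 F [ 0.35 -0.02  0.06] Ftool [-0.35 -0.04 -0.06] w 0.04371479328154063 0.0 q6 -1.95
dpos [-0.0013  0.0035  0.0947] drot [ 0.01 -0.01 -1.85]
```

View pics/c.png

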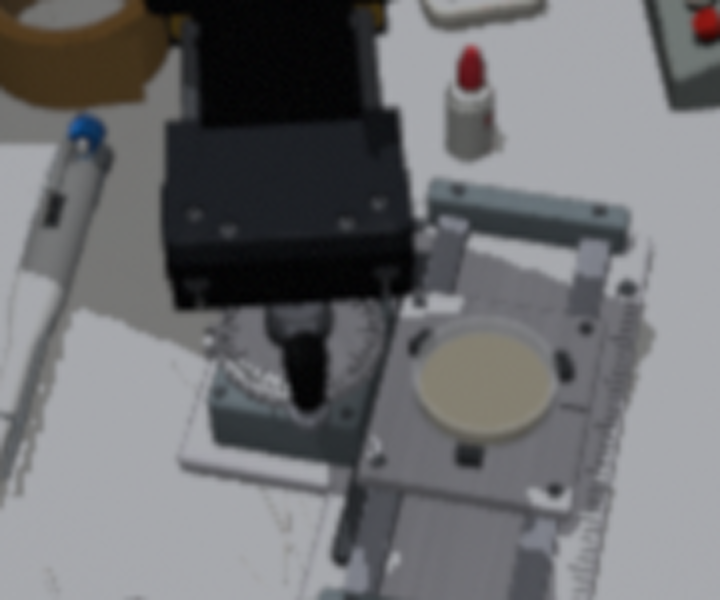

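The handle base is at (308,400) in this crop and the gripper body hides the fingers, which fits the target. I'll descend and grip lightly.

>>> {"api": "arm_command", "payload": {"delta_rot": [[0,0,-1.8],[0,0,-1.8],[0,0,-1.8],[0,0,-1.8],[0,0,-1.8],[0,0,-1.8],[0,0,-1.8],[0,0,-1.8]], "delta_pos": [[-0.001,0.0035,0.02],[-0.001,0.0035,0.04],[-0.001,0.0035,0.06],[-0.001,0.0035,0.075],[-0.001,0.0035,0.085],[-0.001,0.0035,0.094],[-0.001,0.0035,0.094],[-0.001,0.0035,0.094]], "gripper": [0,0,0,0,0,0,0,0]}}

```text
time: 2.92
position: [0.5053, -0.0416, 0.0957]
tool_rot: [-0.053, 0.999, 0.0, -0.0]
ft_force: [0.4, 0.2, 0.1]
grip_width: 0.0438
grip_force: 0.0
```

>>> {"api": "arm_command", "payload": {"delta_rot": [[0,0,0],[0,0,0],[0,0,0],[0,0,0],[0,0,0],[0,0,0]], "delta_pos": [[0,0,0],[0,0,0],[0,0,0],[0,0,0],[0,0,0],[0,0,0]], "gripper": [0.7,0.7,0.7,0.7,0.7,0.7], "grip_force": 4}}

```text
time: 3.42
position: [0.5054, -0.041, 0.0962]
tool_rot: [-0.052, 0.999, 0.0, 0.0]
ft_force: [-0.4, 4.0, 2.6]
grip_width: 0.0185
grip_force: 4.0
```

Run:
```python
from h import *
st();to([.5055,-.0415,.095],96)
```

```text
t 3.42 p [ 0.5054 -0.041   0.0962] yyaw 96.01 F [-0.39  4.04  2.57] Ftool [-0.04  4.06 -2.56] w 0.018485521826132237 4.00026779017935 q6 -1.98
dpos [-0.     -0.0005  0.0012] drot [0.05 0.04 0.01]
```

>>> {"api": "arm_command", "payload": {"delta_rot": [[0,0,0],[0,0,0],[0,0,0],[0,0,0]], "delta_pos": [[0,0.0006,0],[0,0.0006,0],[0,0.0006,0],[0,0.0006,0]], "gripper": [0.7,0.7,0.7,0.7]}}

```text
time: 3.75
position: [0.5054, -0.041, 0.0961]
tool_rot: [-0.053, 0.999, -0.0, 0.0]
ft_force: [0.8, 2.8, 4.7]
grip_width: 0.0184
grip_force: 4.0
```

Run:
```python
from h import *
st()
```

```text
t 3.75 p [ 0.5054 -0.041   0.0961] yyaw 96.05 F [0.8  2.81 4.73] Ftool [-1.09  2.71 -4.73] w 0.0183921232369496 4.000088454910262 q6 -1.98
```

>>> {"api": "arm_command", "payload": {"delta_rot": [[0,0,1.5],[0,0,3],[0,0,4.5],[0,0,6],[0,0,6]], "delta_pos": [[0.0014,0,-0.0005],[0.0029,0.0001,-0.001],[0.0043,0.0002,-0.001],[0.00575,0.0003,-0.001],[0.00575,0.0003,-0.001]], "gripper": [0.7,0.7,0.7,0.7,0.7]}}

```text
time: 4.17
position: [0.4996, -0.0413, 0.0963]
tool_rot: [-0.0, 1.0, 0.0, 0.0]
ft_force: [1.5, 2.0, -1.1]
grip_width: 0.0184
grip_force: 4.0
```

Run:
```python
from h import *
st()
```

```text
t 4.17 p [ 0.4996 -0.0413  0.0963] yyaw 90.02 F [ 1.53  2.03 -1.15] Ftool [-1.53  2.03  1.15] w 0.01844951071833792 4.000622569292318 q6 -1.88
```

>>> {"api": "arm_command", "payload": {"delta_rot": [[0,0,2],[0,0,4],[0,0,6],[0,0,8],[0,0,8]], "delta_pos": [[0.0019,0,0],[0.0038,0.0001,0],[0.00575,0.0003,0],[0.00765,0.0005,0],[0.00765,0.0005,0]], "gripper": [0.7,0.7,0.7,0.7,0.7]}}

```text
time: 4.58
position: [0.4918, -0.0408, 0.0964]
tool_rot: [0.069, 0.998, 0.0, 0.0]
ft_force: [1.7, 1.9, -2.7]
grip_width: 0.0184
grip_force: 4.0
```

Run:
```python
from h import *
st()
for n in("side","top"):
    cv2.imwrite(f"pics/{n}1.png",viewer.camera(n)["pixels"])
```

```text
t 4.58 p [ 0.4918 -0.0408  0.0964] yyaw 82.04 F [ 1.7   1.93 -2.69] Ftool [-1.41  2.14  2.69] w 0.018351490349710134 4.0008767921426625 q6 -1.74
```

>>> {"api": "arm_command", "payload": {"delta_rot": [[0,0,2],[0,0,4],[0,0,6],[0,0,8],[0,0,8]], "delta_pos": [[0.0019,0,0.0003],[0.0038,0.0001,0.0004],[0.00575,0.0003,0.0004],[0.00765,0.0005,0.0004],[0.00765,0.0005,0.0004]], "gripper": [0.7,0.7,0.7,0.7,0.7]}}

```text
time: 5.1
position: [0.4844, -0.0392, 0.0963]
tool_rot: [0.139, 0.99, 0.0, 0.0]
ft_force: [1.8, 0.9, -2.0]
grip_width: 0.0184
grip_force: 4.0
```

Run:
```python
from h import *
st()
```

```text
t 5.1 p [ 0.4844 -0.0392  0.0963] yyaw 74.08 F [ 1.82  0.88 -2.  ] Ftool [-1.51  1.34  2.  ] w 0.018363769046864546 4.000708101048076 q6 -1.6
```

>>> {"api": "arm_command", "payload": {"delta_rot": [[0,0,2],[0,0,4],[0,0,6],[0,0,8],[0,0,8]], "delta_pos": [[0.0019,0,0.0003],[0.0038,0.0001,0.0004],[0.00575,0.0003,0.0004],[0.00765,0.0005,0.0004],[0.00765,0.0005,0.0004]], "gripper": [0.7,0.7,0.7,0.7,0.7]}}

```text
time: 5.52
position: [0.4777, -0.0369, 0.0963]
tool_rot: [0.207, 0.978, -0.0, 0.001]
ft_force: [3.0, 1.9, -0.2]
grip_width: 0.0176
grip_force: 4.0
```

Run:
```python
from h import *
st()
```

```text
t 5.52 p [ 0.4777 -0.0369  0.0963] yyaw 66.11 F [ 2.96  1.93 -0.16] Ftool [-1.93  2.96  0.16] w 0.01764093524472837 4.000689146896548 q6 -1.46
```

Run:
```python
from h import *
s=viewer.camera("side")["pixels"];t=viewer.camera("top")["pixels"]
f=lambda i:cv2.resize(i,(400,300),interpolation=2)
cv2.imwrite("pics/d.png",np.vstack([np.hstack([f(s[200:290,250:370]),f(cv2.imread("pics/side1.png")[200:290,250:370])]),np.hstack([f(t[225:315,250:370]),f(cv2.imread("pics/top1.png")[225:315,250:370])])]))
```

```text
(no output)
```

View pics/d.png

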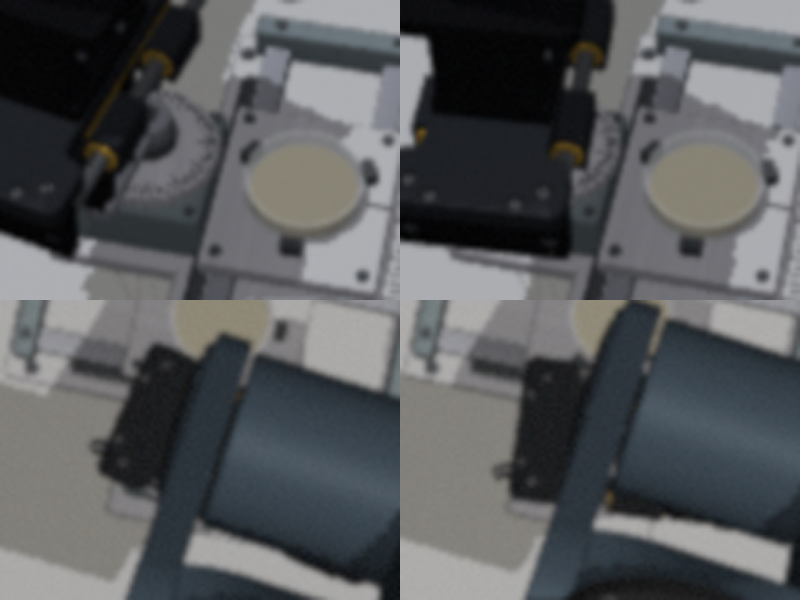

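The lug tip in the top view moved from about 28° to 15° and now 0° below horizontal, so the crank has turned about 27.5° and is following the handle. I'll continue in smaller steps.

>>> {"api": "arm_command", "payload": {"delta_rot": [[0,0,1],[0,0,2],[0,0,3],[0,0,3]], "delta_pos": [[0.00096,0,0],[0.0019,0,0],[0.0029,0.0001,0],[0.0029,0.0001,0]], "gripper": [0.7,0.7,0.7,0.7]}}

```text
time: 5.95
position: [0.4762, -0.0362, 0.0963]
tool_rot: [0.233, 0.972, -0.0, 0.002]
ft_force: [4.8, 0.5, -0.4]
grip_width: 0.0185
grip_force: 4.0
```

Run:
```python
from h import *
st()
cv2.imwrite("pics/top2.png",viewer.camera("top")["pixels"])
```

```text
t 5.95 p [ 0.4762 -0.0362  0.0963] yyaw 63.0 F [ 4.76  0.49 -0.39] Ftool [-4.02  2.6   0.4 ] w 0.018507064634599932 4.000258316555119 q6 -1.41
```

>>> {"api": "arm_command", "payload": {"delta_rot": [[0,0,0.5],[0,0,1],[0,0,1]], "delta_pos": [[0.0005,0,0],[0.001,0,0],[0.001,0,0]], "gripper": [0.7,0.7,0.7]}}

```text
time: 6.25
position: [0.4758, -0.0359, 0.0964]
tool_rot: [0.242, 0.97, -0.0, 0.003]
ft_force: [4.9, -0.6, -0.6]
grip_width: 0.0185
grip_force: 4.0
```

Run:
```python
from h import *
st()
cv2.imwrite("pics/top3.png",viewer.camera("top")["pixels"])
```

```text
t 6.25 p [ 0.4758 -0.0359  0.0964] yyaw 62.01 F [ 4.86 -0.56 -0.62] Ftool [-4.55  1.79  0.65] w 0.018510346571780682 4.000207996050449 q6 -1.39
```

>>> {"api": "arm_command", "payload": {"delta_rot": [[0,0,0],[0,0,0],[0,0,0.5],[0,0,1],[0,0,1]], "delta_pos": [[0,0,0],[0,0,0],[0.0007,0,0],[0.0014,0,0],[0.0014,0,0]], "gripper": [0.7,0.7,0.7,0.7,0.7], "grip_force": 7}}

```text
time: 6.72
position: [0.4757, -0.0358, 0.0964]
tool_rot: [0.25, 0.968, -0.0, 0.004]
ft_force: [6.9, -0.9, -2.2]
grip_width: 0.0183
grip_force: 7.0
```

Run:
```python
from h import *
st()
cv2.imwrite("pics/top4.png",viewer.camera("top")["pixels"])
```

```text
t 6.72 p [ 0.4757 -0.0358  0.0964] yyaw 61.03 F [ 6.9  -0.9  -2.24] Ftool [-6.46  2.55  2.29] w 0.01828405070985666 6.999957775733492 q6 -1.37
```

That is firm resistance: 6.5 N with no further motion. I'll release, rise and move off to look.

>>> {"api": "arm_command", "payload": {"delta_rot": [[0,0,0],[0,0,0],[0,0,0],[0,0,0],[0,0,0],[0,0,0],[0,0,0],[0,0,0],[0,0,0],[0,0,0],[0,0,0],[0,0,0]], "delta_pos": [[0,0,0],[0,0,0],[0,0,0],[0,0,0],[0,0,-0.02],[0,0,-0.05],[0,0,-0.08],[0,0,-0.1],[-0.01,-0.04,-0.1],[-0.02,-0.08,-0.1],[-0.03,-0.12,-0.1],[-0.039,-0.173,-0.1]], "gripper": [0.1,0.1,0.1,0.1,0.1,0.1,0.1,0.1,0.1,0.1,0.1,0.1]}}

```text
time: 7.77
position: [0.4258, -0.1941, 0.1961]
tool_rot: [0.249, 0.968, 0.0, -0.0]
ft_force: [0.9, -1.0, 0.1]
grip_width: 0.0392
grip_force: 0.0
```

Run:
```python
from h import *
st()
for n in("side","top"):
    cv2.imwrite(f"pics/{n}5.png",viewer.camera(n)["pixels"])
s=cv2.imread("pics/side5.png");t=cv2.imread("pics/top5.png")
f=lambda i:cv2.resize(i,(400,600),interpolation=2)
cv2.imwrite("pics/e.png",np.hstack([f(s[205:295,260:320]),f(t[225:315,270:330])]))
```

```text
t 7.77 p [ 0.4258 -0.1941  0.1961] yyaw 61.16 F [ 0.9  -1.03  0.13] Ftool [-1.29 -0.47 -0.13] w 0.03917474947741119 0.0 q6 -1.73
```

View pics/e.png

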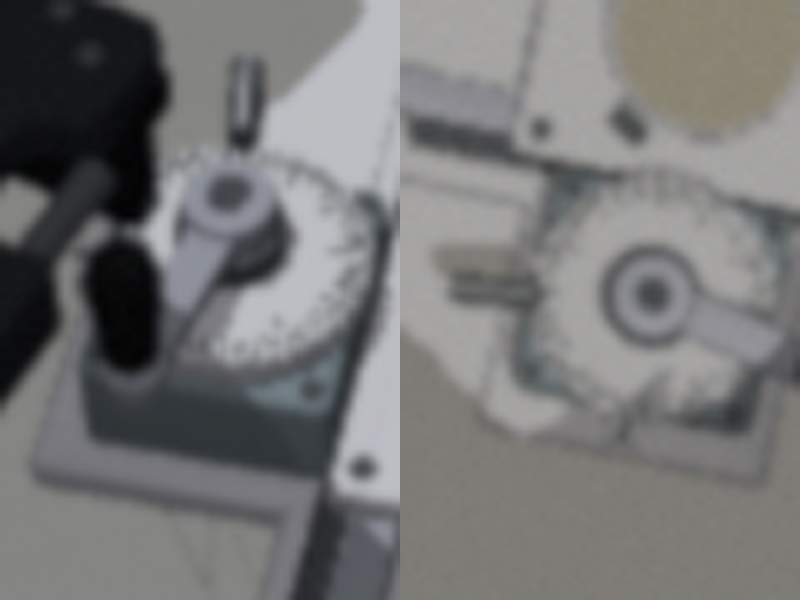

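Top crop: the lug runs from (450,290) to (535,291) and the hub is at (653,292). The dish has not moved.

Run:
```python
from h import *
c=viewer.camera("top");s=viewer.camera("side")
C=np.array([.4995,.0137])
def pol(p):q=p[:2]-C;return np.round([*p[:2],np.hypot(*q)*1e3,np.degrees(np.arctan2(q[1],q[0]))],4)
T=lambda X,Y,z:ray(c,270+(X-400)/6.667,225+Y/6.667,z)
S=lambda X,Y,z:ray(s,260+X/6.667,205+Y/6.667,z)
for h in(.08,.085,.09):print("hub",T(653,292,h)[:2],S(230,193,h)[:2])
print("lug",pol(T(450,290,.069)),pol(T(530,291,.069)),pol(S(245,62,.069)))
print("index",pol(T(625,432,.047)))
# dish/carriage motion check between frames
a=cv2.imread("pics/top0.png")[215:250,300:335];b=cv2.imread("pics/top5.png");r=cv2.matchTemplate(b[205:260,290:345],a,5);print(np.unravel_index(r.argmax(),r.shape),r.max())
print(to([C[0]+.05*np.cos(np.radians(87)),C[1]+.05*np.sin(np.radians(87)),.13],-3))
```

```text
hub [0.49945936 0.01210038] [0.5009281  0.01568182]
hub [0.49923818 0.01211127] [0.50125755 0.01168556]
hub [0.499017   0.01212217] [0.501587   0.00768931]
lug [5.00600e-01 7.14000e-02 5.77185e+01 8.89051e+01] [5.00300e-01 4.80000e-02 3.43436e+01 8.86949e+01] [5.03100e-01 6.93000e-02 5.57603e+01 8.62825e+01]
index [4.593000e-01 2.040000e-02 4.072800e+01 1.705536e+02]
(np.int64(10), np.int64(10)) 0.9963937
dpos [0.0582 0.2619 0.0659] drot [-4.000e-02 -1.400e-01  6.385e+01]
None
```

Run:
```python
from h import *
st();to([.5012,.0637,.13],-2)
```

```text
t 7.97 p [ 0.4255 -0.1936  0.1956] yyaw 60.85 F [0.32 0.12 0.35] Ftool [-0.22  0.26 -0.35] w 0.03951682541154165 0.0 q6 -1.73
dpos [0.059  0.2616 0.0659] drot [-4.000e-02 -1.400e-01  6.285e+01]
```

>>> {"api": "arm_command", "payload": {"delta_rot": [[0,0,62.8],[0,0,62.8],[0,0,62.8],[0,0,62.8],[0,0,62.8],[0,0,62.8],[0,0,62.8],[0,0,62.8],[0,0,62.8],[0,0,62.8],[0,0,62.8],[0,0,62.8]], "delta_pos": [[0.059,0.262,0],[0.059,0.262,0],[0.059,0.262,0],[0.059,0.262,0],[0.059,0.262,0],[0.059,0.262,0],[0.059,0.262,0.03],[0.059,0.262,0.066],[0.059,0.262,0.066],[0.059,0.262,0.066],[0.059,0.262,0.066],[0.059,0.262,0.066]], "gripper": [0.4,0.4,0.4,0.4,0.4,0.4,0.4,0.4,0.4,0.4,0.4,0.4]}}

```text
time: 8.97
position: [0.5008, 0.0664, 0.1297]
tool_rot: [0.716, 0.698, -0.001, -0.001]
ft_force: [0.5, 0.7, 0.4]
grip_width: 0.0264
grip_force: 0.0
```

Run:
```python
from h import *
st();to([.5012,.0637,.063],-2)
```

```text
t 8.97 p [0.5008 0.0664 0.1297] yyaw -1.44 F [0.47 0.67 0.42] Ftool [ 0.68  0.45 -0.42] w 0.026413610430698127 0.0 q6 -0.06
dpos [-0.0027  0.0005  0.0667] drot [-0.1  -0.01  0.56]
```

>>> {"api": "arm_command", "payload": {"delta_rot": [[0,0,0.5],[0,0,0.5],[0,0,0.5],[0,0,0.5],[0,0,0.5],[0,0,0.5],[0,0,0.5]], "delta_pos": [[-0.0027,0.0005,0.015],[-0.0027,0.0005,0.03],[-0.0027,0.0005,0.045],[-0.0027,0.0005,0.055],[-0.0027,0.0005,0.062],[-0.0027,0.0005,0.0665],[-0.0027,0.0005,0.0665]], "gripper": [0.4,0.4,0.4,0.4,0.4,0.4,0.4]}}

```text
time: 9.55
position: [0.502, 0.062, 0.063]
tool_rot: [0.721, 0.693, -0.0, -0.0]
ft_force: [0.0, -0.3, -0.4]
grip_width: 0.0258
grip_force: 0.0
```

```bash
cat >> h.py <<'E'
C=np.array([.4995,.0135])
def arc(a0,a1,n,r=.05,z=.063,yoff=0):
    "rows: tool deltas so that tool sits at world angle a (deg) radius r, y tangential(cw); yoff shift along tool y"
    o=status.get_obs();R=Ro.from_quat(o["tool_rot"])
    for a in np.linspace(a0,a1,n+1)[1:]:
        t=np.radians(a);y=np.array([np.sin(t),-np.cos(t),0]);z_=np.array([0,0,-1.]);x=np.cross(y,z_)
        p=np.r_[C+r*np.array([np.cos(t),np.sin(t)]),z]+y*yoff
        print(round(a,1),np.round(R.inv().apply(p-o["position"]),4).tolist(),np.round((R.inv()*Ro.from_matrix(np.c_[x,y,z_])).as_rotvec(degrees=True),1).tolist())
E
python3 - <<'E'
from h import *
st();arc(88,148,12)
E
```

```text
t 9.55 p [0.502 0.062 0.063] yyaw -2.21 F [ 0.03 -0.26 -0.44] Ftool [-0.25  0.04  0.44] w 0.025783965291669396 0.0 q6 -0.06
93.0 [0.0012, -0.0052, 0.0001] [-0.1, -0.0, -5.2]
98.0 [0.0007, -0.0095, 0.0001] [-0.1, -0.0, -10.2]
103.0 [-0.0003, -0.0137, 0.0001] [-0.1, -0.0, -15.2]
108.0 [-0.0016, -0.0179, 0.0001] [-0.1, -0.0, -20.2]
113.0 [-0.0033, -0.0219, 0.0001] [-0.1, -0.0, -25.2]
118.0 [-0.0053, -0.0258, 0.0001] [-0.0, -0.0, -30.2]
123.0 [-0.0077, -0.0295, 0.0001] [-0.0, -0.0, -35.2]
128.0 [-0.0104, -0.0329, 0.0001] [-0.0, -0.0, -40.2]
133.0 [-0.0133, -0.0361, 0.0001] [-0.0, -0.0, -45.2]
138.0 [-0.0166, -0.0391, 0.0001] [-0.0, -0.0, -50.2]
143.0 [-0.02, -0.0417, 0.0001] [-0.0, -0.0, -55.2]
148.0 [-0.0237, -0.044, 0.0001] [-0.0, -0.0, -60.2]
```

>>> {"api": "arm_command", "payload": {"delta_rot": [[0,0,-5.2],[0,0,-10.2],[0,0,-15.2],[0,0,-20.2],[0,0,-25.2],[0,0,-30.2],[0,0,-35.2],[0,0,-40.2],[0,0,-45.2],[0,0,-50.2],[0,0,-55.2],[0,0,-60.2]], "delta_pos": [[0.0012,-0.0052,0],[0.0007,-0.0095,0],[-0.0003,-0.0137,0],[-0.0016,-0.0179,0],[-0.0033,-0.0219,0],[-0.0053,-0.0258,0],[-0.0077,-0.0295,0],[-0.0104,-0.0329,0],[-0.0133,-0.0361,0],[-0.0166,-0.0391,0],[-0.02,-0.0417,0],[-0.0237,-0.044,0]], "gripper": [0.4,0.4,0.4,0.4,0.4,0.4,0.4,0.4,0.4,0.4,0.4,0.4]}}

```text
time: 10.55
position: [0.4577, 0.0401, 0.0642]
tool_rot: [0.274, 0.962, 0.0, 0.001]
ft_force: [0.1, 0.7, 0.1]
grip_width: 0.0262
grip_force: 0.6
```

Run:
```python
from h import *
st();arc(148,172,6)
```

```text
t 10.55 p [0.4577 0.0401 0.0642] yyaw 58.22 F [0.07 0.66 0.14] Ftool [ 0.29  0.6  -0.14] w 0.026151543615220436 0.5700750800315291 q6 -1.17
152.0 [0.0003, -0.0039, 0.0012] [0.1, 0.1, -3.8]
156.0 [-0.0, -0.0074, 0.0012] [0.0, 0.1, -7.8]
160.0 [-0.0006, -0.0108, 0.0012] [0.0, 0.1, -11.8]
164.0 [-0.0014, -0.0142, 0.0012] [0.0, 0.1, -15.8]
168.0 [-0.0025, -0.0175, 0.0012] [0.0, 0.1, -19.8]
172.0 [-0.0038, -0.0208, 0.0012] [0.0, 0.1, -23.8]
```

>>> {"api": "arm_command", "payload": {"delta_rot": [[0,0,-3.8],[0,0,-7.8],[0,0,-11.8],[0,0,-15.8],[0,0,-19.8],[0,0,-23.8],[0,0,-23.8],[0,0,-23.8]], "delta_pos": [[0.0003,-0.0039,0.0005],[0,-0.0074,0.0005],[-0.0006,-0.0108,0.0005],[-0.0014,-0.0142,0.0005],[-0.0025,-0.0175,0.0005],[-0.0038,-0.0208,0.0005],[-0.0038,-0.0208,0.0005],[-0.0038,-0.0208,0.0005]], "gripper": [0.4,0.4,0.4,0.4,0.4,0.4,0.4,0.4]}}

```text
time: 11.22
position: [0.4501, 0.0202, 0.0635]
tool_rot: [0.073, 0.997, -0.0, 0.001]
ft_force: [-0.5, -0.2, -0.6]
grip_width: 0.0262
grip_force: 0.0
```

Run:
```python
from h import *
st();arc(172,180,4)
for n in("side","top"):
    cv2.imwrite(f"pics/{n}6.png",viewer.camera(n)["pixels"])
s=cv2.imread("pics/side6.png");t=cv2.imread("pics/top6.png")
f=lambda i:cv2.resize(i,(400,500),interpolation=2)
cv2.imwrite("pics/f.png",np.hstack([f(s[200:300,240:320]),f(t[225:325,270:350])]))
```

```text
t 11.22 p [0.4501 0.0202 0.0635] yyaw 81.65 F [-0.48 -0.22 -0.57] Ftool [ 0.45 -0.29  0.57] w 0.026237721276032206 0.0 q6 -1.63
174.0 [0.0001, -0.0015, 0.0005] [-0.0, 0.1, -2.4]
176.0 [0.0, -0.0032, 0.0005] [-0.0, 0.1, -4.4]
178.0 [-0.0001, -0.0049, 0.0005] [-0.0, 0.1, -6.4]
180.0 [-0.0004, -0.0067, 0.0005] [-0.0, 0.1, -8.4]
```

View pics/f.png

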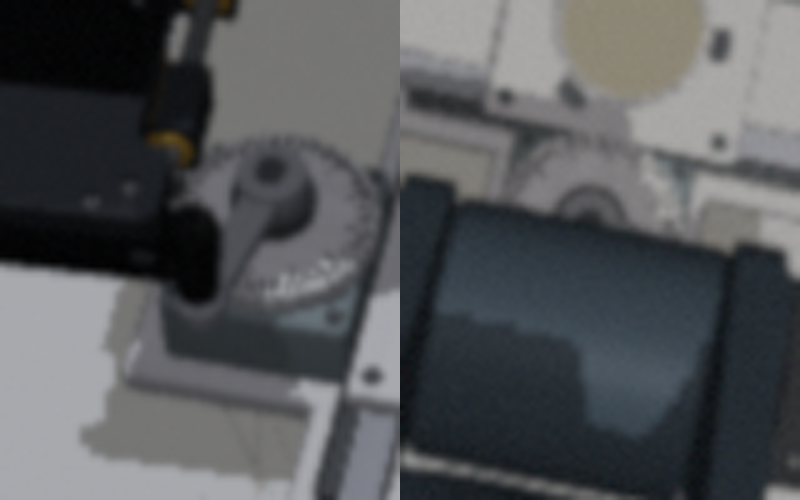

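The gripper hides the lug in this view. I'll push to just short of the target, back off and look.

>>> {"api": "arm_command", "payload": {"delta_rot": [[0,0,-2.4],[0,0,-4.4],[0,0,-5.4],[0,0,-5.4],[0,0,-5.4],[0,0,-5.4],[0,0,-5.4],[0,0,-5.4],[0,0,-5.4],[0,0,-5.4]], "delta_pos": [[0.0001,-0.0015,0.0003],[0,-0.0032,0.0003],[0,-0.004,0.0003],[0,-0.004,0.0003],[0,-0.001,0],[0,0.003,0],[0,0.003,-0.002],[0,0.003,-0.03],[0,0.003,-0.07],[0,0.003,-0.1]], "gripper": [0.4,0.4,0.4,0.4,0.4,0.4,0.4,0.4,0.4,0.4]}}

```text
time: 12.15
position: [0.4497, 0.0236, 0.1644]
tool_rot: [0.025, 1.0, 0.0, -0.0]
ft_force: [-0.2, -0.1, -0.3]
grip_width: 0.0261
grip_force: 0.0
```

Run:
```python
from h import *
st();to([.43,-.2,.17],86)
```

```text
t 12.15 p [0.4497 0.0236 0.1644] yyaw 87.17 F [-0.21 -0.07 -0.34] Ftool [ 0.21 -0.08  0.34] w 0.02605656636529702 0.0 q6 -1.72
dpos [ 0.0086 -0.2243 -0.0056] drot [ 0.   -0.05  1.17]
```

>>> {"api": "arm_command", "payload": {"delta_rot": [[0,0,0],[0,0,0],[0,0,0],[0,0,0],[0,0,0],[0,0,0],[0,0,0],[0,0,0]], "delta_pos": [[0,-0.04,-0.006],[0,-0.08,-0.006],[0,-0.12,-0.006],[0,-0.16,-0.006],[0,-0.2,-0.006],[0,-0.224,-0.006],[0,-0.224,-0.006],[0,-0.224,-0.006]], "gripper": [0.4,0.4,0.4,0.4,0.4,0.4,0.4,0.4]}}

```text
time: 12.82
position: [0.4386, -0.2014, 0.1689]
tool_rot: [0.026, 1.0, 0.0, -0.0]
ft_force: [1.1, 0.3, 0.2]
grip_width: 0.0262
grip_force: 0.0
```

Run:
```python
from h import *
st()
for n in("side","top"):
    im=np.mean([viewer.camera(n)["pixels"].astype(float) for _ in range(4)],0).astype(np.uint8)
    cv2.imwrite(f"pics/{n}7.png",im)
s=cv2.imread("pics/side7.png");t=cv2.imread("pics/top7.png")
f=lambda i:cv2.resize(i,(400,600),interpolation=2)
cv2.imwrite("pics/g.png",np.hstack([f(s[205:295,260:320]),f(t[235:310,280:330])]))
```

```text
t 12.82 p [ 0.4386 -0.2014  0.1689] yyaw 86.97 F [1.06 0.26 0.18] Ftool [-1.05  0.31 -0.18] w 0.026172119195588366 0.0 q6 -2.18
```

View pics/g.png

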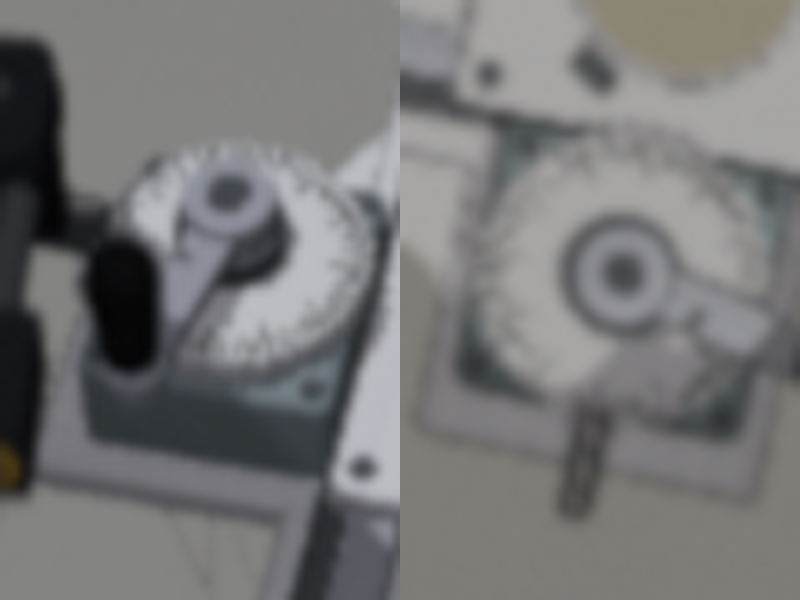

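The lug runs from (595,410) to (573,515) in the top crop, already near the index. Now I'll fit it precisely, using the stage screws for yaw.

Run:
```python
from h import *
c=viewer.camera("top")
A=lambda u,v,z:ray(c,240+u/5,180+v/5,z)[:2]
def ang(p,q):d=p-q;return np.degrees(np.arctan2(d[1],d[0]))-90
for (p,q,z) in [((124,108),(672,228),.03),((88,272),(640,393),.03),((197,90),(620,180),.012),((97,325),(613,437),.012),((115,58),(707,183),.012),((57,341),(650,457),.012)]:
    print("yaw",ang(A(*p,z),A(*q,z)))
t=cv2.imread("pics/top7.png");g=cv2.cvtColor(t,6).astype(float)
# lug: per row darkness centroid against local background
P=[]
for v in range(288,299):
    us=np.arange(296,312);r=g[v,us];bg=np.percentile(r,75);w=np.clip(bg-8-r,0,None)
    if w.sum()>5:
        u=(w*us).sum()/w.sum();P.append((u,v));print(v,round(u,2),r.astype(int))
P=np.array(P)
```

```text
yaw -12.460659890256366
yaw -12.44856524103136
yaw -12.122234082369005
yaw -12.323691548826318
yaw -12.034618512464405
yaw -11.141492650138474
288 304.32 [126 126 127 124 114  95  77  81  77  69  87 107 114 114 105  97]
289 303.42 [124 125 126 124 114  91  73  82  80  78  97 115 123 123 121 114]
290 303.04 [119 122 124 122 112  86  71  77  75  86 108 121 125 126 125 123]
291 302.44 [110 113 116 114 102  79  70  71  68  88 112 125 127 126 125 125]
292 302.18 [113 111 111 105  91  72  77  75  69  91 113 123 124 124 124 123]
293 302.51 [121 120 116 110  89  72  81  79  71  91 109 116 118 118 118 121]
294 302.38 [124 125 123 114  92  73  82  79  77  97 111 114 113 110 110 112]
295 302.14 [125 125 122 112  88  74  78  74  84 108 119 121 118 113 113 111]
296 301.8 [124 124 121 106  83  77  74  71  92 114 122 123 122 122 121 120]
297 301.61 [124 124 121 103  80  81  79  74  99 118 124 124 124 124 124 125]
298 301.43 [124 124 121 103  81  80  78  84 106 121 124 123 124 124 124 124]
```

Run:
```python
from h import *
c=viewer.camera("top")
v=np.arange(289,299);u=[303.38,303.05,302.8,302.48,302.48,302.4,302.08,301.81,301.58,301.4]
k=np.polyfit(v,u,1)
a,b=[ray(c,np.polyval(k,x),x,.069)[:2] for x in(289,298)]
print("slope angle",np.degrees(np.arctan2(*(b-a)[::-1])),"pts",a,b)
g=cv2.cvtColor(cv2.imread("pics/top7.png"),6)
hub=cv2.HoughCircles(cv2.resize(g[255:285,293:323],None,fx=8,fy=8,interpolation=2),3,1,50,param1=60,param2=12,minRadius=40,maxRadius=70)
print("hub px",hub[0,:3]/8+[293,255,0] if hub is not None else None)
for ax in([.499,.012],[.4986,.0119],[.4995,.0137]):
    d=(a+b)/2-ax;print(ax,np.degrees(np.arctan2(d[1],d[0])),np.hypot(*d))
```

```text
slope angle 168.1983320376887 pts [0.46069851 0.021176  ] [0.44329618 0.02481206]
hub px None
[0.499, 0.012] 166.83506438347396 0.04827129636736295
[0.4986, 0.0119] 166.60964336054442 0.047904955241140114
[0.4995, 0.0137] 168.92976001568084 0.04840331605917904
```

The lug comes out at 167.4° ± 0.6 against a target of 167.7° in world angle, so it is on the index within the error. Next I return to the handle for the back turn.

Run:
```python
from h import *
st();to([.4757,-.0358,.17],64)
```

```text
t 13.32 p [ 0.439  -0.1998  0.169 ] yyaw 87.21 F [-0.14 -0.76 -0.22] Ftool [ 0.1  -0.77  0.22] w 0.026189982007047363 0.0 q6 -2.18
dpos [-0.0287  0.1656 -0.001 ] drot [ 0.   -0.   23.21]
```

>>> {"api": "arm_command", "payload": {"delta_rot": [[0,0,5],[0,0,10],[0,0,15],[0,0,20],[0,0,23.2],[0,0,23.2],[0,0,23.2],[0,0,23.2],[0,0,23.2]], "delta_pos": [[-0.0057,0.033,-0.001],[-0.0115,0.066,-0.001],[-0.017,0.1,-0.001],[-0.023,0.133,-0.001],[-0.0287,0.155,-0.001],[-0.0287,0.1656,-0.001],[-0.0287,0.1656,-0.001],[-0.0287,0.1656,-0.001],[-0.0287,0.1656,-0.001]], "gripper": [0.05,0.05,0.05,0.05,0.05,0.05,0.05,0.05,0.05]}}

```text
time: 14.07
position: [0.4757, -0.0374, 0.17]
tool_rot: [0.225, 0.974, -0.0, 0.0]
ft_force: [-0.6, -0.0, 1.0]
grip_width: 0.0416
grip_force: 0.0
```

Run:
```python
from h import *
st();to([.4757,-.0358,.097],64)
```

```text
t 14.07 p [ 0.4757 -0.0374  0.17  ] yyaw 63.97 F [-0.62 -0.04  0.98] Ftool [ 0.54 -0.31 -0.98] w 0.04156427005644935 0.0 q6 -1.43
dpos [0.0008 0.0015 0.073 ] drot [-0.03  0.02 -0.03]
```

>>> {"api": "arm_command", "payload": {"delta_rot": [[0,0,0],[0,0,0],[0,0,0],[0,0,0],[0,0,0],[0,0,0],[0,0,0]], "delta_pos": [[0.0005,0.001,0.015],[0.0005,0.001,0.03],[0.0005,0.001,0.045],[0.0005,0.001,0.06],[0.0005,0.001,0.068],[0.0005,0.001,0.0725],[0.0005,0.001,0.0725]], "gripper": [0.05,0.05,0.05,0.05,0.05,0.05,0.05]}}

```text
time: 14.65
position: [0.4753, -0.0361, 0.0968]
tool_rot: [0.226, 0.974, 0.0, -0.001]
ft_force: [0.2, 0.7, 0.9]
grip_width: 0.0414
grip_force: 0.0
```

>>> {"api": "arm_command", "payload": {"delta_rot": [[0,0,0],[0,0,0],[0,0,0],[0,0,0],[0,0,0],[0,0,0]], "delta_pos": [[0,0,0],[0,0,0],[0,0,0],[0,0,0],[0,0,0],[0,0,0]], "gripper": [0.7,0.7,0.7,0.7,0.7,0.7], "grip_force": 4}}

```text
time: 15.15
position: [0.4759, -0.0359, 0.098]
tool_rot: [0.225, 0.974, -0.001, 0.0]
ft_force: [-2.5, -2.6, 3.0]
grip_width: 0.0185
grip_force: 4.0
```

Run:
```python
from h import *
st()
for p in range(3,25,3):
    f=np.radians(p);print(p,np.round([-.055*np.sin(f),.055*(1-np.cos(f))],4))
```

```text
t 15.15 p [ 0.4759 -0.0359  0.098 ] yyaw 64.01 F [-2.51 -2.6   3.03] Ftool [ 1.11 -3.44 -3.03] w 0.018545684943308962 4.000104743827251 q6 -1.43
3 [-0.0029  0.0001]
6 [-0.0057  0.0003]
9 [-0.0086  0.0007]
12 [-0.0114  0.0012]
15 [-0.0142  0.0019]
18 [-0.017   0.0027]
21 [-0.0197  0.0037]
24 [-0.0224  0.0048]
```

>>> {"api": "arm_command", "payload": {"delta_rot": [[0,0,-1.5],[0,0,-3],[0,0,-6],[0,0,-9],[0,0,-12],[0,0,-15],[0,0,-18],[0,0,-21],[0,0,-24],[0,0,-24]], "delta_pos": [[-0.0014,-0.0003,-0.0003],[-0.0029,-0.0004,-0.0005],[-0.0057,-0.0002,-0.0005],[-0.0086,0.0002,-0.0005],[-0.0114,0.0007,-0.0005],[-0.0142,0.0014,-0.0005],[-0.017,0.0022,-0.0005],[-0.0197,0.0032,-0.0005],[-0.0224,0.0043,-0.0005],[-0.0224,0.0043,-0.0005]], "gripper": [0.7,0.7,0.7,0.7,0.7,0.7,0.7,0.7,0.7,0.7]}}

```text
time: 15.98
position: [0.4976, -0.0412, 0.098]
tool_rot: [0.017, 1.0, 0.0, -0.0]
ft_force: [-1.8, -0.3, 1.2]
grip_width: 0.0185
grip_force: 4.0
```

Run:
```python
from h import *
st()
```

```text
t 15.98 p [ 0.4976 -0.0412  0.098 ] yyaw 88.02 F [-1.78 -0.28  1.16] Ftool [ 1.77 -0.34 -1.16] w 0.018481874083115135 3.999418214635728 q6 -1.84
```

>>> {"api": "arm_command", "payload": {"delta_rot": [[0,0,-2],[0,0,-4],[0,0,-6],[0,0,-8],[0,0,-10],[0,0,-10]], "delta_pos": [[-0.0019,0,0],[-0.0038,0.0001,0],[-0.0057,0.0003,0],[-0.0077,0.0005,0],[-0.0096,0.0008,0],[-0.0096,0.0008,0]], "gripper": [0.7,0.7,0.7,0.7,0.7,0.7]}}

```text
time: 16.48
position: [0.507, -0.0407, 0.0979]
tool_rot: [-0.069, 0.998, 0.0, -0.0]
ft_force: [-0.8, -1.2, 0.4]
grip_width: 0.0183
grip_force: 4.0
```

Run:
```python
from h import *
st()
```

```text
t 16.48 p [ 0.507  -0.0407  0.0979] yyaw 97.93 F [-0.82 -1.16  0.44] Ftool [ 0.97 -1.03 -0.44] w 0.018344177905139213 3.9996391895692796 q6 -2.01
```

>>> {"api": "arm_command", "payload": {"delta_rot": [[0,0,-1.5],[0,0,-3],[0,0,-4.5],[0,0,-6],[0,0,-6]], "delta_pos": [[-0.0014,0,0],[-0.0029,0.0001,0],[-0.0043,0.0002,0],[-0.0057,0.0003,0],[-0.0057,0.0003,0]], "gripper": [0.7,0.7,0.7,0.7,0.7]}}

```text
time: 16.9
position: [0.513, -0.0395, 0.0979]
tool_rot: [-0.122, 0.993, 0.0, -0.0]
ft_force: [-1.9, -0.6, 1.4]
grip_width: 0.0185
grip_force: 4.0
```

Run:
```python
from h import *
st()
```

```text
t 16.9 p [ 0.513  -0.0395  0.0979] yyaw 104.03 F [-1.86 -0.63  1.38] Ftool [ 1.95 -0.16 -1.38] w 0.018472557495596394 3.9997245697304606 q6 -2.11
```

>>> {"api": "arm_command", "payload": {"delta_rot": [[0,0,-1.5],[0,0,-3],[0,0,-4.5],[0,0,-6],[0,0,-6]], "delta_pos": [[-0.0014,0,0],[-0.0029,0.0001,0],[-0.0043,0.0002,0],[-0.0057,0.0003,0],[-0.0057,0.0003,0]], "gripper": [0.7,0.7,0.7,0.7,0.7]}}

```text
time: 17.32
position: [0.5173, -0.0381, 0.0975]
tool_rot: [-0.174, 0.985, 0.0, -0.001]
ft_force: [-4.3, -2.7, 1.1]
grip_width: 0.0184
grip_force: 4.0
```

Run:
```python
from h import *
st()
```

```text
t 17.32 p [ 0.5173 -0.0381  0.0975] yyaw 110.08 F [-4.31 -2.66  1.11] Ftool [ 4.97 -1.01 -1.1 ] w 0.018373774165931736 3.9995935221668333 q6 -2.21
```

The far end is reached. I'll confirm with a firmer grip, as I did on the other side.

>>> {"api": "arm_command", "payload": {"delta_rot": [[0,0,0],[0,0,0],[0,0,-0.5],[0,0,-1],[0,0,-1]], "delta_pos": [[0,0,0],[0,0,0],[-0.0007,0,0],[-0.0014,0,0],[-0.0014,0,0]], "gripper": [0.7,0.7,0.7,0.7,0.7], "grip_force": 7}}

```text
time: 17.73
position: [0.5174, -0.0379, 0.0975]
tool_rot: [-0.183, 0.983, 0.0, -0.003]
ft_force: [-6.7, -4.5, 1.9]
grip_width: 0.0182
grip_force: 7.0
```

Run:
```python
from h import *
st()
```

```text
t 17.73 p [ 0.5174 -0.0379  0.0975] yyaw 111.04 F [-6.69 -4.55  1.93] Ftool [ 7.88 -1.84 -1.9 ] w 0.018165180009474386 6.999880202317854 q6 -2.22
```

>>> {"api": "arm_command", "payload": {"delta_rot": [[0,0,0],[0,0,0],[0,0,0],[0,0,0],[0,0,0],[0,0,0],[0,0,0],[0,0,0],[0,0,0],[0,0,0],[0,0,0],[0,0,0]], "delta_pos": [[0,0,0],[0,0,0],[0,0,0],[0,0,0],[0,0,-0.02],[0,0,-0.05],[0,0,-0.08],[0,0,-0.1],[0.025,-0.03,-0.1],[0.05,-0.06,-0.1],[0.075,-0.09,-0.1],[0.1,-0.122,-0.1]], "gripper": [0.1,0.1,0.1,0.1,0.1,0.1,0.1,0.1,0.1,0.1,0.1,0.1]}}

```text
time: 18.73
position: [0.47, -0.1882, 0.1985]
tool_rot: [-0.183, 0.983, -0.0, 0.001]
ft_force: [1.2, -1.2, 0.6]
grip_width: 0.039
grip_force: 0.0
```

Run:
```python
from h import *
st()
for n in("side","top"):
    im=np.mean([viewer.camera(n)["pixels"].astype(float) for _ in range(4)],0).astype(np.uint8)
    cv2.imwrite(f"pics/{n}9.png",im)
s=cv2.imread("pics/side9.png");t=cv2.imread("pics/top9.png")
f=lambda i:cv2.resize(i,(400,600),interpolation=2)
cv2.imwrite("pics/i.png",np.hstack([f(s[205:310,260:330]),f(t[235:310,280:330])]))
a=cv2.imread("pics/top0.png")[215:250,300:335]
r=cv2.matchTemplate(t[205:260,290:345],a,5);print(np.unravel_index(r.argmax(),r.shape),r.max(),r[9:12,9:12])
```

```text
t 18.73 p [ 0.47   -0.1882  0.1985] yyaw 111.05 F [ 1.2  -1.22  0.56] Ftool [-0.69 -1.57 -0.56] w 0.038971141177796646 0.0 q6 -2.54
(np.int64(10), np.int64(10)) 0.82539076 [[0.7611588  0.7902995  0.7077497 ]
 [0.7828829  0.82539076 0.74376947]
 [0.6969751  0.742886   0.6752179 ]]
```

View pics/i.png

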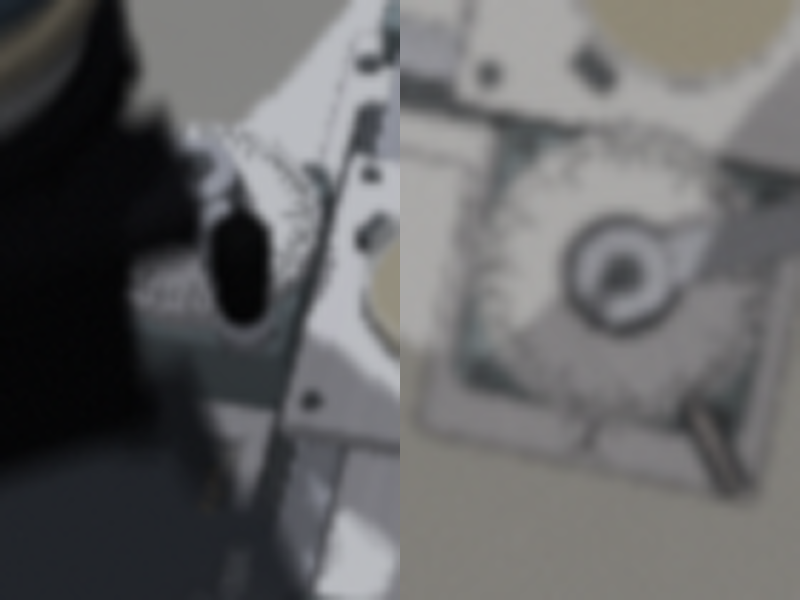

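The lug now stands about 40° counter-clockwise of the index, and the dish is unmoved. I'll compare the crank rotation with the lug rotation numerically.

Run:
```python
from h import *
c=viewer.camera("top");s=viewer.camera("side")
H={"init":(260+158/4.28,195+285/4.28),"cw":(260+128/6.667,205+372/6.667),"now":(260+241/5.714,205+325/5.714)}
ax=np.array([.499,.012])
for k,(u,v) in H.items():
    p=ray(s,u,v,.08)[:2]+[0,.005];d=p-ax;print(k,np.round(p,4),np.hypot(*d),np.degrees(np.arctan2(d[1],d[0])))
# arm edge in top images: bright arm line direction, and lug now
for n,(a,b) in {"lugnow":((692,405),(735,492)),"lugcw":((530,291),(450,290))}.items():
    f=(lambda X,Y:ray(c,280+(X-400)/8,235+Y/8,.069)) if n=="lugnow" else (lambda X,Y:ray(c,270+(X-400)/6.667,225+Y/6.667,.069))
    for q in(a,b):
        d=f(*q)[:2]-ax;print(n,np.hypot(*d),np.degrees(np.arctan2(d[1],d[0])))
g=cv2.cvtColor(cv2.imread("pics/top9.png"),6)
print(g[284:299,312:326])
```

```text
init [ 0.5063 -0.037 ] 0.049559831242811235 -81.53870825006884
cw [ 0.4773 -0.0351] 0.051839955593902164 -114.71147049861104
now [ 0.5149 -0.0377] 0.05217383699884969 -72.28329186915676
lugnow 0.03584058714289535 -152.5351869342651
lugnow 0.059337883849793674 -153.01673339319473
lugcw 0.036057511026377456 87.96214204951983
lugcw 0.059429629075550564 88.4544312971005
[[115 111 102  87  79  77  83  82  81  76  75  86 107 116]
 [110 109  93  72  72  73  68  66  68  71  75  91 109 115]
 [100  99  82  62  71  77  66  55  56  63  74  95 112 115]
 [ 91  85  72  57  69  86  78  57  48  59  77 100 115 113]
 [ 94  85  74  63  65  84  87  67  52  62  83 106 116 112]
 [111 105  99  92  76  76  88  80  60  69  96 113 117 112]
 [124 121 121 114  94  77  84  85  69  74 100 117 117 109]
 [127 126 126 123 108  84  75  83  75  73  97 115 113 108]
 [126 127 126 125 119  96  72  78  79  70  86 107 110 108]
 [124 125 125 125 123 109  82  71  78  71  74  96 105 110]
 [116 118 118 121 123 117  93  70  73  74  70  83  98 112]
 [112 111 110 113 116 114  99  77  72  76  74  79  95 113]
 [119 116 114 114 114 112 103  89  77  77  86  93 101 115]
 [125 124 124 124 123 118 114 105  98  96 102 105 111 120]
 [126 126 127 126 125 125 124 122 120 117 115 116 120 125]]
```

```bash
python3 -c "
from rig import robot
print(robot.hand_in())"
```

```text
the job is handed in; nothing more can be done
None
```

I handed the job in with the crank left at the counter-clockwise end of its slack: the ring shows about 40° of play, its zero was on the index to within about 1°, and the dish did not move.

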